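# Stack the washed heat-spreader plates in the carrier and close the hold-down

## Task

Two washed aluminium heat-spreader plates are drying on the sloping rack. Lay them flat, one after the other and without dropping them, on the plate already in the carrier so that all three make one square pile with flush edges, then swing the carrier's hold-down bar over until its rubber foot rests on the pile, and let go. Leave the finned heat sink on the rack and the things round about where they are.

Things in the scene. Friction and masses are not known exactly. Their poses are not given: they have to be found in the camera images.
- plate_a_center (a point): centre of a plain flat aluminium plate, 120 x 54 x 12 mm, 0.2 kg, a small hole near each corner; x along its length, y across its width, z out of its upper face. At the start in a bay of the rack, low end against the lip, length running up the 35 degree slope (high end away from the robot), upper face looking up and towards the robot; about 50 mm free beside each long side
- plate_b_center (a point): centre of the second such plate, identical in size and axes, lying in the same way in another bay of the rack
- plate_base_center (a point): centre of the bottom plate of the pile, identical (same axes), loose but level in the carrier's shallow pocket, underside 10 mm and top 22 mm above the bench. The others go on it in either order, centres 12 and 24 mm above this one, same heading (or end for end). The pocket's corner angles reach 18 mm above the bench at most; the middle of each side is free; carrier base 96 mm wide
- heat_sink_center (a point): centre of a finned heat sink of dark metal, 120 x 54 x 29 mm, in the remaining bay of the rack, axes as the plates'; stays there. Which piece lies in which bay changes
- drying_rack: fixed steel wire rack in a grey drip tray 190 x 370 mm. Three bays along its y at -110, 0, +110 mm; pieces lie on two narrow rails 30 mm apart, sloping at 35 degrees, rail tops 85 mm above the bench at mid-bay; a lip 11 mm high stops the low end (-x side). Nothing stands beside the pieces at mid-length. Origin on the bench below the middle bay's centre
- knob (a point): centre of the black ball knob, 26 mm diameter, on the free end of the hold-down bar, 176 mm from the hinge; about 230 mm above the bench when open; with the bar down, 58 mm above the bench and 28 mm beyond the pile's near end. Bar 14 mm wide (along the hinge axis), 8 mm thick; x axis from knob to hinge, y = hinge axis. Pinched along y, the ball can turn between the fingers
- hinge (a point): centre of the hold-down's hinge pin at the carrier's far end, fixed, 58 mm above the bench and 88 mm from the pocket's centre; axes of the carrier: x along the plates' length from pocket to hinge, y = hinge axis, z up. Its brackets reach 66 mm above the bench
- hold_down (a joint): bar angle, rad: 0 = level, foot just on a pile of three; grows as it opens. Starts at 1.7 to 1.88, leaning back from the pile, where hinge friction keeps it (stop at 1.95). Once past upright towards the pile it sinks slowly by its weight (0.16 kg, damped; a few N at the knob move it) and rests on the pile. Rubber foot 22 mm wide, 88 mm from the hinge, over mid-plate
- tape: roll of masking tape lying flat on the bench, 94 mm across, 25 mm high; bystander; origin at the underside's centre
- dish: small grey dish of screws, 67 mm across, 24 mm high; bystander; origin at the underside's centre
- driver: black torque screwdriver lying on the bench, 186 mm long, 34 mm thick; bystander; origin at the underside's centre
Things that resemble listed ones, but are neither listed nor needed, are in the scene too. Leave any green look-alike of the part that bears plate_base_center alone.

How it is judged:
On the way, in this order (a step that is already met when the one before it is completed fails the run):
1. one plate lies squarely on the carrier's plate (((horizontal distance between plate_a_center and plate_base_center below 0.005 m and angle between the x axis of plate_a_center and the x axis of plate_base_center, either way round below 0.06 rad and angle between plate_a_center's own z axis and vertical below 0.05 rad and z of plate_a_center in the frame of plate_base_center between 0.009 and 0.015 m and linear speed of plate_a below 0.03 m/s) or (horizontal distance between plate_b_center and plate_base_center below 0.005 m and angle between the x axis of plate_b_center and the x axis of plate_base_center, either way round below 0.06 rad and angle between plate_b_center's own z axis and vertical below 0.05 rad and z of plate_b_center in the frame of plate_base_center between 0.009 and 0.015 m and linear speed of plate_b below 0.03 m/s))), for 0.2 s.
2. both plates lie squarely on it, one on the other (((horizontal distance between each of plate_a_center, plate_b_center and plate_base_center below 0.005 m and angle between the x axis of each of plate_a_center, plate_b_center and the x axis of plate_base_center, either way round below 0.06 rad and angle between each of plate_a_center, plate_b_center's own z axis and vertical below 0.05 rad and z of plate_a_center in the frame of plate_base_center between 0.009 and 0.015 m and linear speed of each of plate_a, plate_b below 0.03 m/s and z of plate_b_center in the frame of plate_base_center between 0.021 and 0.027 m) or (horizontal distance between each of plate_b_center, plate_a_center and plate_base_center below 0.005 m and angle between the x axis of each of plate_b_center, plate_a_center and the x axis of plate_base_center, either way round below 0.06 rad and angle between each of plate_b_center, plate_a_center's own z axis and vertical below 0.05 rad and z of plate_b_center in the frame of plate_base_center between 0.009 and 0.015 m and linear speed of each of plate_b, plate_a below 0.03 m/s and z of plate_a_center in the frame of plate_base_center between 0.021 and 0.027 m))), for 0.2 s.
At the end, for the whole second after the job is handed in: both plates lie at rest and level on the carrier's plate, one on the other, each centre within 5 mm in plan and 0.06 rad in heading of the bottom plate's; the bottom plate is still flat in its pocket; the bar is within 0.04 rad of level, its foot bearing on the upper plate (((horizontal distance between each of plate_a_center, plate_b_center and plate_base_center below 0.005 m and angle between the x axis of each of plate_a_center, plate_b_center and the x axis of plate_base_center, either way round below 0.06 rad and angle between each of plate_a_center, plate_b_center's own z axis and vertical below 0.05 rad and z of plate_a_center in the frame of plate_base_center between 0.009 and 0.015 m and linear speed of each of plate_a, plate_b below 0.03 m/s and z of plate_b_center in the frame of plate_base_center between 0.021 and 0.027 m) or (horizontal distance between each of plate_b_center, plate_a_center and plate_base_center below 0.005 m and angle between the x axis of each of plate_b_center, plate_a_center and the x axis of plate_base_center, either way round below 0.06 rad and angle between each of plate_b_center, plate_a_center's own z axis and vertical below 0.05 rad and z of plate_b_center in the frame of plate_base_center between 0.009 and 0.015 m and linear speed of each of plate_b, plate_a below 0.03 m/s and z of plate_a_center in the frame of plate_base_center between 0.021 and 0.027 m)) and value of joint hold_down between -0.04 and 0.04 rad and (contact force between hold_down and plate_a above 0.2 N or contact force between hold_down and plate_b above 0.2 N) and angle between plate_base_center's own z axis and vertical below 0.03 rad and distance of plate_base_center from where it was at the start of the episode below 0.008 m); the robot touches nothing.
It fails at once if a plate is dropped (falls free, out of the fingers, faster than 0.5 m/s) ((contact force between the fingers and plate_a below 0.05 N and linear speed of plate_a above 0.5 m/s) or (contact force between the fingers and plate_b below 0.05 N and linear speed of plate_b above 0.5 m/s)).
It fails at once if the finned heat sink is shifted by more than 20 mm (distance of heat_sink_center from where it was at the start of the episode above 0.02 m).
It fails at once if the tape, the dish or the screwdriver is knocked more than 40 mm away (distance of any of tape, dish, driver from where it was at the start of the episode above 0.04 m).
It also fails if it takes over 72 s, if anything falls off the work surface, if the arm or the gripper's body presses on something with over 40 N, if the wrist force passes 120 N, or if a joint passes its speed limit or range.

## Robot

A 6-joint arm with a two-finger parallel gripper is mounted at the origin on a cart in front of the work surface, level with it; the furniture and walls round the work are solid. World frame = base frame: x ahead of the robot, y to its left, z up, the work surface at z = 0. Lengths are in m, angles in rad, forces in N, time in s.
With the tool pointing down it reaches from about 0.225 to 0.875 m from the base axis. Payload 3.4 kg.
Tool frame: the origin (TCP) lies at the very end of the fingers, on their centre line; the grasp point (between the pads) lies 19 mm behind it (manip.hold_point_z is the distance from the TCP to the grasp point, in m); z points along the fingers, x is the direction in which the jaws open and shut, and the axes are right-handed (so a half turn about z gives the same grasp; the last joint's range is limited). The gripper opens to 85 mm and grips with 20 to 120 N. Pads are 22 mm wide; open, the fingers measure 114 mm over their backs; the gripper's body (76 mm by 85 mm) begins 54 mm behind the grasp point. The pads swing forward as they close: fully open they stand 13 mm farther back than shut.
Start: joints at [1.218, 0.276, 1.505, -0, 1.361, -0.121], TCP at [0.132, 0.56, 0.231] pointing down, gripper open.
Joint ranges: [-2.89, 2.89], [-0.75, 2.08], [0.22, 2.7], [-1.18, 4.32], [0.11, 2.71], [-2.7, 2.7]. Speed limits (rad/s): [2.57, 2.57, 3.14, 3.14, 3.14, 3.14].

## Interface

Orientations are given as a unit quaternion [w, x, y, z].
In Python, from rig import manip gives the robot as it stands.
- The arm moves only by the tool apply_moves, never from a script. Its argument "commands" is one flat list of numbers, 6 for each row, row after row: the shift along the tool's x, y, z normalised to -1 to 1, where 1 is 0.03 m, then the turn, a rotation vector about the tool's x, y, z normalised to -1 to 1, where 1 is 0.15 rad. A call has 1 to 20 rows; each row shifts and turns the commanded pose from where the row before left it, along the tool's axes as they then stand; what a row does not reach is not made up. A row lasts 1/10 s, in which the tool goes at most 50 mm and 8.59 degrees, less where a joint would pass 70% of its speed; a pose out of reach is approached as far as the arm can. A call with a number of a shift or a turn outside -1 to 1 is refused whole. A call with a gripper value outside its range is refused whole. "jaw" is the opening, from -1 (shut) to 1 (fully open), set as the call begins (left out, the last holds). The fingers move at their own pace and stop on an object; "newtons" is the grip in N (left out, the last holds). Time passes only in rows, so rows that do not move let the fingers close. It gives the time, the measured TCP pose, the force and the opening at its end, in the units of the state.
- manip.get_state(): the state, without advancing time (a new reading comes with each control period).
- manip.get_image(name): name is "scene" or "side" or "wrist"; returns a dict with "frame" (420x560x3 uint8, red, green, blue), "fx", "fy", "cx", "cy" (pixels), "extrinsics" (4x4, takes a point from camera to world coordinates); the wrist camera has in their place "mount" (4x4, takes a point from camera to tool coordinates, whose origin is the TCP and whose axes are the tool frame's). Camera axes: x right, y up, looking along -z (the intrinsics and any distortion apply to the point x, -y, -z); pixel columns grow to the right and rows downward; lengths in m; the calibration is good to about 2 mm. A picture is of the moment at which its call begins: read the wrist's pose just before it. There is no depth.
- manip.sign_off(): hands the job in, once; it reports no verdict.
The state is a dict: "clock": time; "qpos": joint angles; "qd": joint speeds; "effort": joint torques, N m; "position": TCP position; "ee_rot": TCP orientation; "contact_force": force on the tool from outside, world axes, zero at the start; "moment": the same for the moment, N m; "width": finger opening in m.
Only numpy, scipy, OpenCV 4.12 (cv2) and the standard library are available. Lean on these libraries where they do the work, as an engineer would, in place of code of your own. Each camera call takes 0.05 s, during which the arm holds its last target. There are 200 camera calls.

## Working session

There is one attempt and no reset: what is moved stays moved. The work goes in short steps, Python scripts to look and compute and a tool call to move; the robot and the scene stay as the last step left them, time stands still between calls to the robot, and variables do not carry over. Pictures are saved under pics/ and viewed, about 8 in all and at most 12, crops included, and the job is handed in when it is done.

Besides the shell and the picture viewer there is one more tool, called after "Emit:" as a command line: name --argument value ..., lists and objects as JSON in quotes. apply_moves: Moves the arm, as the interface text tells. Scaled input: -1 to 1 covers 0.03 m each way for a shift and 0.15 rad each way for a turn. Its arguments: {"type":"object","properties":{"commands":{"type":"array"},"jaw":{"type":"number"},"newtons":{"type":"number"}},"required":["commands"]}

```bash
ls; mkdir -p pics; python3 - <<'E'
from rig import manip
import cv2,json,numpy as np
print(manip.get_state())
for n in ["scene","side","wrist"]:
    d=manip.get_image(n); f=d.pop("frame"); cv2.imwrite(f"pics/{n}0.png",f[:,:,::-1])
    print(n,{k:np.round(np.array(v),4).tolist() for k,v in d.items()})
a=[cv2.imread(f"pics/{n}0.png") for n in ["scene","side"]]
cv2.imwrite("pics/s0x.png",cv2.resize(a[0],(800,600),interpolation=cv2.INTER_CUBIC))
cv2.imwrite("pics/d0x.png",cv2.resize(a[1],(800,600),interpolation=cv2.INTER_CUBIC))
E
```

```text
pics
{'clock': 0.0, 'qpos': array([ 1.21799681e+00,  2.76561702e-01,  1.50615878e+00, -1.35617978e-06,
        1.36070738e+00, -1.20981251e-01]), 'qd': array([-0.00138263,  0.00173268, -0.00019235,  0.00011789,  0.00013015,
       -0.00287462]), 'effort': array([ 1.17268151e-03, -4.16775942e+01, -2.45797867e+01, -2.74783397e-04,
        1.11589683e-02, -8.48884909e-07]), 'position': array([0.13190946, 0.55910239, 0.23044849]), 'ee_rot': array([ 4.79018538e-04,  7.84138449e-01,  6.20585248e-01, -7.82650207e-04]), 'contact_force': array([ 0.10970632, -0.72896478,  0.4112899 ]), 'moment': array([-0.02438089,  0.04798765,  0.01229067]), 'width': 0.08529865397093955}
scene {'fx': 482.5179, 'fy': 482.5179, 'cx': 278.9578, 'cy': 209.0508, 'extrinsics': [[-0.4658, 0.4593, -0.7564, -0.8394], [-0.8849, -0.2468, 0.395, 0.5311], [-0.0053, 0.8533, 0.5214, 1.0172], [0.0, 0.0, 0.0, 1.0]]}
side {'fx': 382.6994, 'fy': 382.6994, 'cx': 282.8004, 'cy': 214.6987, 'extrinsics': [[0.9984, 0.0375, -0.0424, 0.4323], [-0.0547, 0.4497, -0.8915, -1.0711], [-0.0144, 0.8924, 0.451, 0.5556], [0.0, 0.0, 0.0, 1.0]]}
wrist {'fx': 292.6857, 'fy': 292.6857, 'cx': 279.9613, 'cy': 203.7912, 'mount': [[1.0, -0.0001, 0.0002, -0.0004], [-0.0001, -0.9469, -0.3215, -0.0822], [0.0002, 0.3215, -0.9469, -0.1422], [0.0, 0.0, 0.0, 1.0]]}
```

View pics/s0x.png

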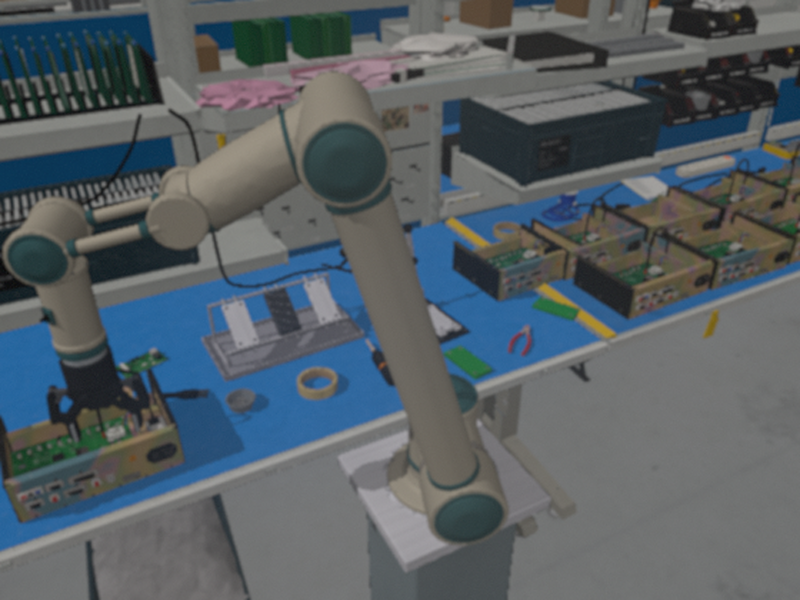

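View pics/d0x.png

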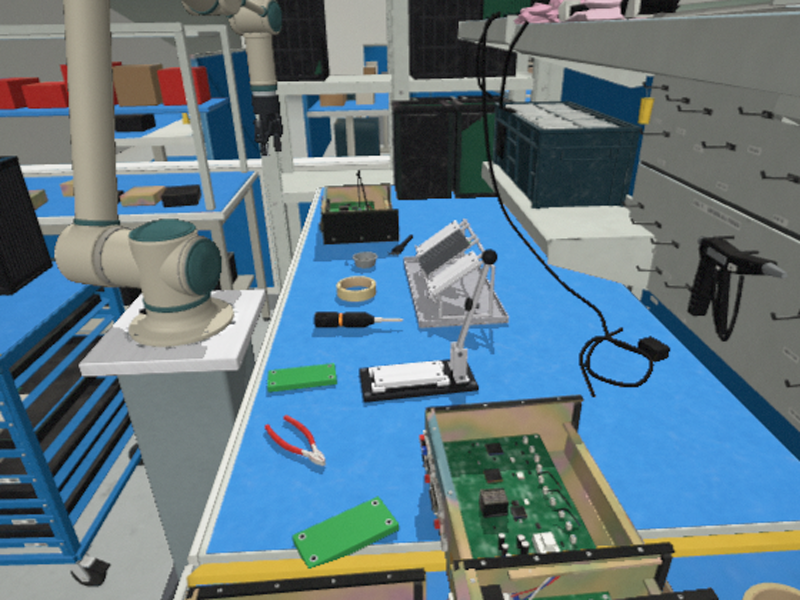

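Candidates (800x600 views): the two light plates in the rack are at scene (240,323) and (322,300), with the dark finned sink between them at (282,310). The base plate is silver, in the black carrier at side (408,375). The green plates at side (300,378) and (345,530) are look-alikes, so I leave them alone. I'll check this in one close composite.

```bash
cat > h.py <<'E'
import numpy as np,cv2
from rig import manip
from scipy.spatial.transform import Rotation as R
def rot(q): return R.from_quat([q[1],q[2],q[3],q[0]]).as_matrix()
def shot(n,fn):
    s=manip.get_state(); d=manip.get_image(n)
    if n=="wrist":
        T=np.eye(4);T[:3,:3]=rot(s["ee_rot"]);T[:3,3]=s["position"];E=T@d["mount"]
    else: E=np.array(d["extrinsics"])
    cv2.imwrite(f"pics/{fn}.png",d["frame"][:,:,::-1])
    np.savez(f"pics/{fn}.npz",E=E,K=[d["fx"],d["fy"],d["cx"],d["cy"]])
def cam(fn): z=np.load(f"pics/{fn}.npz"); return z["E"],z["K"]
def ray(fn,u,v):
    E,K=cam(fn); return E[:3,3],E[:3,:3]@np.array([(u-K[2])/K[0],-(v-K[3])/K[1],-1])
def atz(fn,u,v,z):
    o,d=ray(fn,u,v); return o+d*(z-o[2])/d[2]
def proj(fn,P):
    E,K=cam(fn); p=(np.atleast_2d(P)-E[:3,3])@E[:3,:3]
    return np.c_[K[2]+K[0]*p[:,0]/-p[:,2],K[3]+K[1]*p[:,1]/p[:,2]]
def crop(fn,x0,y0,w,h,s):
    return cv2.resize(cv2.imread(f"pics/{fn}.png")[y0:y0+h,x0:x0+w],None,fx=s,fy=s,interpolation=cv2.INTER_CUBIC)
E
python3 - <<'E'
from h import *
shot("scene","sc");shot("side","sd")
a=crop("sc",140,185,120,84,6.6)[:300]; a=crop("sc",140,185,130,50,6);a=cv2.resize(a,(780,300))
b=crop("sd",245,165,130,120,4)
b2=crop("sd",245,165,130,120,4)
cv2.imwrite("pics/c1.png",np.vstack([a,np.hstack([cv2.resize(crop("sd",245,235,100,50,6)[:300],(600,300)),np.zeros((300,180,3),np.uint8)])]))
for u,v,z in [(168,226,.09),(226,210,.09)]: print(atz("sc",u,v,z))
f=1.4286
for n,u,v,z in [("base",408,375,.022),("hinge",459,352,.058),("knob",489,257,.23),("tape",356,290,.012),("dish",364,261,.012),("driver",345,320,.017),("rackA",452,277,.09),("greennear",300,378,.006)]: print(n,atz("sd",u/f,v/f,z))
E
```

```text
[0.5887503  0.22293426 0.09      ]
[0.59202847 0.00333665 0.09      ]
base [ 0.47498622 -0.27916576  0.022     ]
hinge [ 0.56437898 -0.26874668  0.058     ]
knob [ 0.60820056 -0.2626636   0.23      ]
tape [0.37551634 0.09993434 0.012     ]
dish [0.39242503 0.28036679 0.012     ]
driver [ 0.35653668 -0.05767777  0.017     ]
rackA [ 0.58460358 -0.02041212  0.09      ]
greennear [ 0.28393048 -0.25026743  0.006     ]
```

View pics/c1.png

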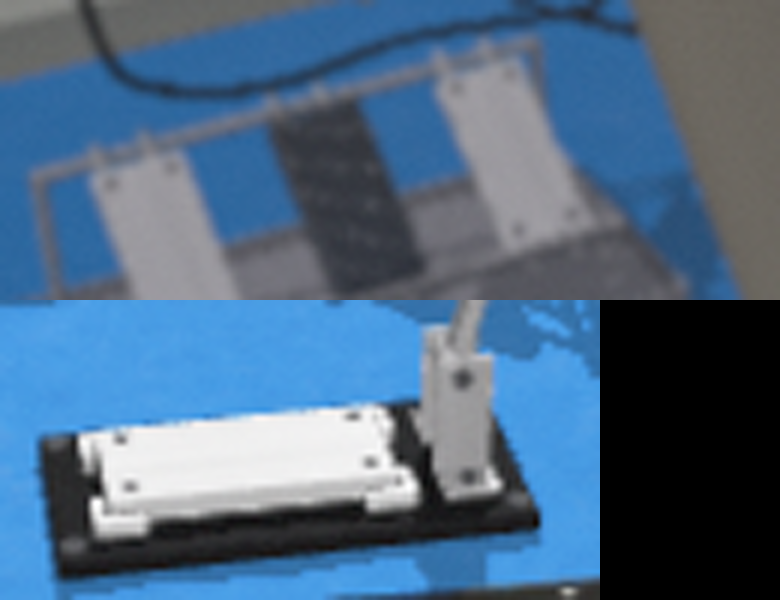

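The crops confirm the choice: plain plates in the outer bays, the sink in the middle, and the silver plate in the black carrier with the hinge at its far end. Next I'll look from the wrist.

```bash
cat >> h.py <<'E'
def tool(yaw,tilt=0):
    """tool down, jaws along carrier/rack y for heading yaw; tilt leans tool z forward"""
    c,s=np.cos(tilt),np.sin(tilt)
    A=np.array([[0,c,s],[1,0,0],[0,s,-c]])
    return R.from_euler('z',yaw).as_matrix()@A
def plan(p,M,vmax=.9,start=None):
    s=manip.get_state()
    p0,M0=(s["position"],rot(s["ee_rot"])) if start is None else start
    r=R.from_matrix(M0.T@M).as_rotvec()/.15; n=max(1,int(np.ceil(np.abs(r).max()/.9)))
    d=M.T@(np.array(p)-p0)/.03; m=max(1,int(np.ceil(np.abs(d).max()/vmax)))
    print("turn",n,"x",np.round(r/n,3).tolist()," then shift",m,"x",np.round(d/m,3).tolist())
E
python3 - <<'E'
from h import *
plan([.48,.11,.28],tool(0))
plan([.40,-.275,.25],tool(.1),start=([.48,.11,.28],tool(0)))
E
```

```text
turn 2 x [-0.001, 0.003, -0.773]  then shift 17 x [-0.881, 0.682, -0.096]
turn 1 x [0.0, 0.0, -0.667]  then shift 14 x [-0.893, -0.281, 0.071]
```

Emit:
apply_moves --commands '[0,0,0,0,0,-0.773,0,0,0,0,0,-0.773,-0.881,0.682,-0.096,0,0,0,-0.881,0.682,-0.096,0,0,0,-0.881,0.682,-0.096,0,0,0,-0.881,0.682,-0.096,0,0,0,-0.881,0.682,-0.096,0,0,0,-0.881,0.682,-0.096,0,0,0,-0.881,0.682,-0.096,0,0,0,-0.881,0.682,-0.096,0,0,0,-0.881,0.682,-0.096,0,0,0,-0.881,0.682,-0.096,0,0,0,-0.881,0.682,-0.096,0,0,0,-0.881,0.682,-0.096,0,0,0,-0.881,0.682,-0.096,0,0,0,-0.881,0.682,-0.096,0,0,0,-0.881,0.682,-0.096,0,0,0,-0.881,0.682,-0.096,0,0,0,-0.881,0.682,-0.096,0,0,0,0,0,0,0,0,0]' --jaw 1

```text
clock: 2.25
position: [0.4827, 0.1074, 0.2803]
ee_rot: [0.001, 0.709, 0.706, 0.0]
contact_force: [-0.0, 0.7, -0.6]
width: 0.0859
```

```bash
python3 - <<'E'
from h import *
s=manip.get_state();print(s["clock"],s["position"],s["ee_rot"],abs(s["qd"]).max())
shot("wrist","w1")
cv2.imwrite("pics/w1x.png",crop("w1",0,0,560,420,1.4286))
E
```

```text
2.25 [0.4826785  0.10739882 0.28026798] [1.32321794e-03 7.08531670e-01 7.05677768e-01 9.91989634e-05] 0.05471151638972018
```

View pics/w1x.png

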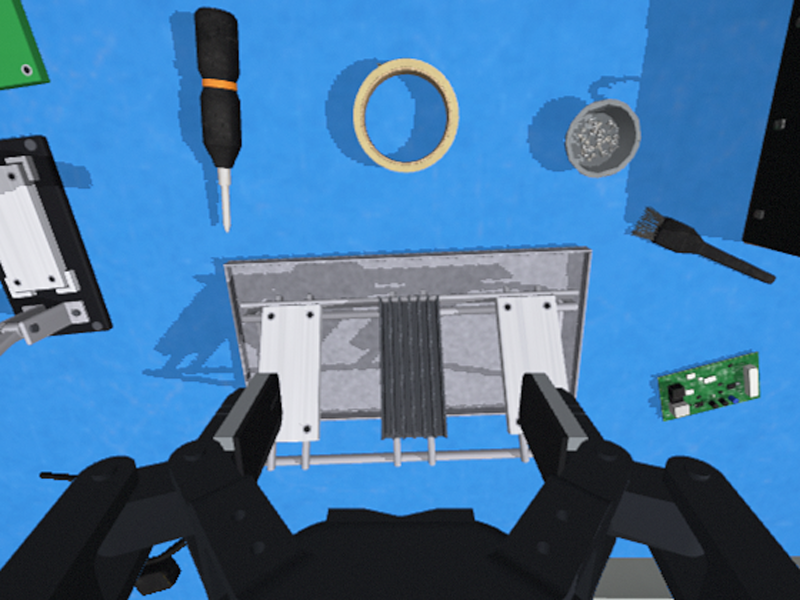

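Plate at y≈0 is at (290,373) in the picture, the sink at (412,367), the other plate at (530,370). Now a closer look at the carrier.

```bash
python3 - <<'E'
from h import *
plan([.42,-.277,.14],tool(.1))
f=1.4286
for n,L in {"near":[(268,312,.055),(312,314,.055),(307,430,.125)],"far":[(509,308,.055),(547,306,.055)]}.items(): 
  for u,v,z in L: print(n,atz("w1",u/f,v/f,z))
E
```

```text
turn 1 x [-0.001, -0.0, -0.687]  then shift 15 x [-0.84, -0.22, 0.311]
near [ 0.54599313 -0.01850527  0.055     ]
near [0.54815969 0.02294574 0.055     ]
near [0.6258229  0.02719039 0.125     ]
far [0.54266996 0.20878207 0.055     ]
far [0.54077126 0.24428077 0.055     ]
```

Emit:
apply_moves --commands '[0,0,0,0,0,-0.687,-0.84,-0.22,0.311,0,0,0,-0.84,-0.22,0.311,0,0,0,-0.84,-0.22,0.311,0,0,0,-0.84,-0.22,0.311,0,0,0,-0.84,-0.22,0.311,0,0,0,-0.84,-0.22,0.311,0,0,0,-0.84,-0.22,0.311,0,0,0,-0.84,-0.22,0.311,0,0,0,-0.84,-0.22,0.311,0,0,0,-0.84,-0.22,0.311,0,0,0,-0.84,-0.22,0.311,0,0,0,-0.84,-0.22,0.311,0,0,0,-0.84,-0.22,0.311,0,0,0,-0.84,-0.22,0.311,0,0,0,-0.84,-0.22,0.311,0,0,0,0,0,0,0,0,0,0,0,0,0,0,0]'

```text
clock: 4.1
position: [0.4202, -0.2747, 0.14]
ee_rot: [-0.001, 0.67, 0.742, 0.0]
contact_force: [0.2, 1.0, 0.1]
width: 0.0854
```

```bash
python3 - <<'E'
from h import *
s=manip.get_state();print(s["clock"],s["position"],s["ee_rot"],abs(s["qd"]).max())
shot("wrist","w2")
cv2.imwrite("pics/w2x.png",crop("w2",130,60,300,225,2.6667))
E
```

```text
4.1 [ 0.42022943 -0.27468836  0.14004747] [-8.26448399e-04  6.69890318e-01  7.42459457e-01  4.84576841e-04] 0.01779326487378081
```

View pics/w2x.png

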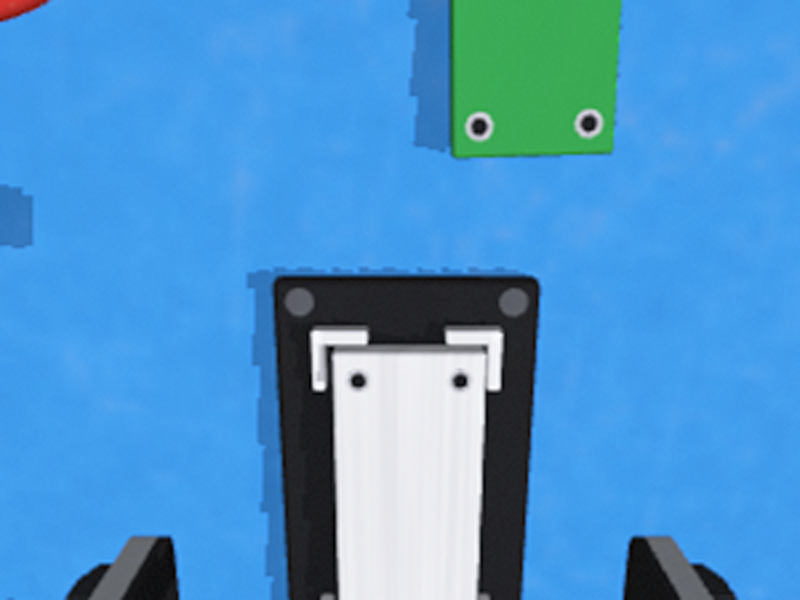

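```bash
python3 - <<'E'
from h import *
cv2.imwrite("pics/w2y.png",crop("w2",220,180,125,195,3))
a=crop("w2",220,180,125,195,3); print(a.shape)
E
```

```text
(585, 375, 3)
```

View pics/w2y.png

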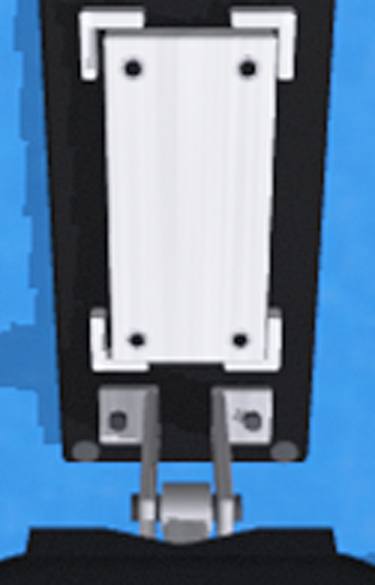

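Base plate with four holes at crop (133,68), (247,68), (137,341), (240,341); the brackets are beyond it. Next: compute its pose, then plan a standoff above the near plate, square to the slope.

```bash
cat >> h.py <<'E'
def hole(fn,u,v,w=4):
    g=255.-cv2.cvtColor(cv2.imread(f"pics/{fn}.png"),cv2.COLOR_BGR2GRAY)
    for _ in range(3):
        x,y=int(round(u)),int(round(v)); p=g[y-w:y+w+1,x-w:x+w+1]; p=np.clip(p-np.median(p)-25,0,None)
        Y,X=np.mgrid[y-w:y+w+1,x-w:x+w+1]; u,v=(p*X).sum()/p.sum(),(p*Y).sum()/p.sum()
    return u,v
E
python3 - <<'E'
from h import *
P=[]
for a,b in [(133,68),(247,68),(137,341),(240,341)]:
    u,v=hole("w2",220+a/3,180+b/3); p=atz("w2",u,v,.022); P.append(p); print(round(u,2),round(v,2),p)
P=np.array(P); c=P.mean(0); x=P[2:].mean(0)-P[:2].mean(0); w=P[[0,2]].mean(0)-P[[1,3]].mean(0)
print("centre",c,"L",np.linalg.norm(x),"W",np.linalg.norm(w),"yaw",np.arctan2(x[1],x[0]),np.arctan2(-w[0],w[1]))
h=[atz("w2",220+u/3,180+507/3,.058) for u in (138,240)]; print(h)
M=tool(.03,np.deg2rad(35)); t=np.array([.588,.003,.09])
plan([.45,-.1,.25],M); plan(t-.1*M[:,2],M,start=([.45,-.1,.25],M)); print(t-.1*M[:,2])
E
```

```text
263.81 202.4 [ 0.42631651 -0.28965039  0.022     ]
302.15 202.46 [ 0.42270803 -0.25388751  0.022     ]
265.22 292.93 [ 0.52573162 -0.27969723  0.022     ]
299.55 292.97 [ 0.52213394 -0.24392783  0.022     ]
centre [ 0.47422253 -0.26679074  0.022     ] L 0.09991781324020833 W 0.0359471674195187 yaw 0.09981168864215303 -3.0411914385373024
[array([ 0.56371591, -0.27397259,  0.058     ]), array([ 0.56037678, -0.2410718 ,  0.058     ])]
turn 5 x [-0.814, -0.032, 0.094]  then shift 7 x [0.826, 0.435, -0.333]
turn 1 x [0.0, 0.0, 0.0]  then shift 5 x [0.659, 0.158, 0.746]
[0.53066817 0.00127953 0.1719152 ]
```

Emit:
apply_moves --commands '[0,0,0,-0.814,-0.032,0.094,0,0,0,-0.814,-0.032,0.094,0,0,0,-0.814,-0.032,0.094,0,0,0,-0.814,-0.032,0.094,0,0,0,-0.814,-0.032,0.094,0.826,0.435,-0.333,0,0,0,0.826,0.435,-0.333,0,0,0,0.826,0.435,-0.333,0,0,0,0.826,0.435,-0.333,0,0,0,0.826,0.435,-0.333,0,0,0,0.826,0.435,-0.333,0,0,0,0.826,0.435,-0.333,0,0,0,0.659,0.158,0.746,0,0,0,0.659,0.158,0.746,0,0,0,0.659,0.158,0.746,0,0,0,0.659,0.158,0.746,0,0,0,0.659,0.158,0.746,0,0,0,0,0,0,0,0,0,0,0,0,0,0,0]'

```text
clock: 6.05
position: [0.6008, 0.0297, 0.1852]
ee_rot: [0.19, 0.698, 0.672, 0.159]
contact_force: [-0.2, -0.7, 0.1]
width: 0.0858
```

```bash
python3 - <<'E'
from h import *
s=manip.get_state();print(s["clock"],s["position"],s["ee_rot"],abs(s["qd"]).max(),s["qpos"])
shot("wrist","w3")
cv2.imwrite("pics/w3x.png",crop("w3",180,100,200,200,3))
E
```

```text
6.05 [0.60081075 0.02966511 0.18517105] [0.19005281 0.69813635 0.67182921 0.15852784] 0.02692389538765626 [-0.04850918  0.13424799  1.93926132 -0.05415642  0.56935241 -1.54272171]
```

View pics/w3x.png

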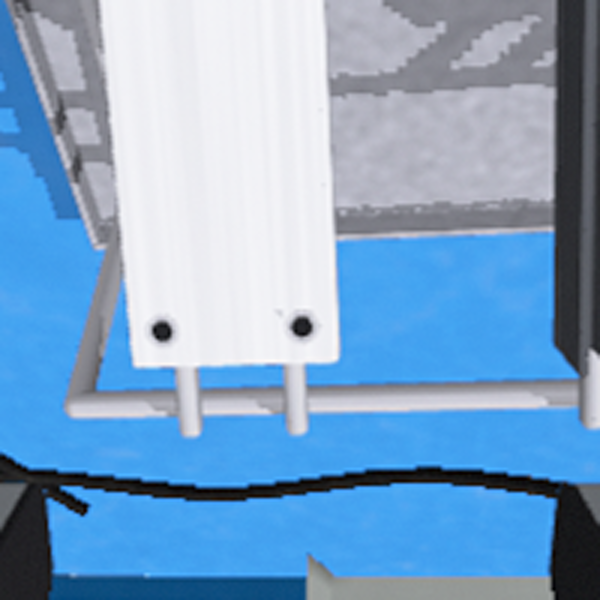

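The picture shows the near plate with its high-end holes at crop (162,331) and (302,326). The turn rows were limited, so the tool is off the planned pose. I'll fit the plate poses from both views.

```bash
cat >> h.py <<'E'
from scipy.optimize import least_squares
def frame(q): # x,y,z,yaw,tilt -> rotation (plate axes: x up slope)
    return R.from_euler('z',q[3]).as_matrix()@R.from_euler('y',-q[4]).as_matrix()
def fitplate(obs,g,fixtilt=None):
    """obs: (view,u,v,sx,sy) hole on the upper face; returns centre,yaw,tilt"""
    def f(q):
        if fixtilt is not None: q=np.r_[q[:4],fixtilt]
        F=frame(q); return np.concatenate([(proj(n,q[:3]+F@np.array([.05*a,.018*b,.006]))[0]-[u,v]) for n,u,v,a,b in obs])
    r=least_squares(f,g); return r.x,r.fun
E
python3 - <<'E'
from h import *
t=np.deg2rad(35);f=1.4286
def hl(n,L): 
    o=[]
    for u,v,a,b in L: o.append((n,*hole(n,u,v,3),a,b))
    return o
near=hl("w3",[(234,210.3,1,-1),(280.7,208.7,1,1)])+hl("w1",[(268/f,312/f,-1,-1),(312/f,314/f,-1,1),(307/f,430/f,1,1)])
far=hl("w1",[(509/f,308/f,-1,-1),(547/f,306/f,-1,1),(523/f,428/f,1,-1)])
for nm,o,g in (("near",near,[.588,.003,.09,.03,t]),("far",far,[.588,.22,.09,.03,t])):
    print([tuple(np.round(x[1:3],1)) for x in o])
    for ft in (None,t):
        q,e=fitplate(o,g,ft); print(nm,np.round(q,4),np.round(e,2))
E
```

```text
h.py:37: RuntimeWarning: invalid value encountered in scalar divide
  Y,X=np.mgrid[y-w:y+w+1,x-w:x+w+1]; u,v=(p*X).sum()/p.sum(),(p*Y).sum()/p.sum()
Traceback (most recent call last):
  File "h.py", line 36, in hole
    x,y=int(round(u)),int(round(v)); p=g[y-w:y+w+1,x-w:x+w+1]; p=np.clip(p-np.median(p)-25,0,None)
            ~~~~~^^^
ValueError: cannot convert float NaN to integer
```

```bash
python3 - <<'E'
from h import *
t=np.deg2rad(35);f=1.4286
def hl(n,L): 
    o=[]
    for u,v,a,b in L:
        try: o.append((n,*hole(n,u,v,4 if n=="w3" else 3),a,b))
        except Exception: print("miss",n,u,v)
    return o
near=hl("w3",[(234,210.3,1,-1),(280.7,208.7,1,1)])+hl("w1",[(271/f,316/f,-1,-1),(310/f,315/f,-1,1),(306/f,429/f,1,1)])
far=hl("w1",[(508/f,307/f,-1,-1),(547/f,306/f,-1,1),(523/f,428/f,1,-1)])
for nm,o,g in (("near",near,[.588,.003,.09,.03,t]),("far",far,[.588,.22,.09,.03,t])):
    print([tuple(np.round(x[1:3],1)) for x in o])
    for ft in (None,t):
        q,e=fitplate(o,g,ft); print(nm,np.round(q,4),np.round(e,2))
s=manip.get_state()
q,_=fitplate(near,[.588,.003,.09,.03,t],t)
M=tool(q[3],t)
print(rot(s["ee_rot"]).round(3))
plan(q[:3]-.09*M[:,2],M)
E
```

```text
miss w1 366.09267814643704 299.5940081198376
[(np.float64(233.6), np.float64(210.1)), (np.float64(280.2), np.float64(208.6)), (np.float64(189.2), np.float64(221.0)), (np.float64(216.6), np.float64(219.9)), (np.float64(214.4), np.float64(299.9))]
near [0.5892 0.0066 0.089  0.0385 0.6092] [ 0.03  0.02 -0.03  0.    0.06 -0.02 -0.05 -0.01  0.   -0.  ]
near [0.5892 0.0066 0.089  0.0389 0.6109] [ 0.02  0.02 -0.03 -0.    0.07 -0.01 -0.05 -0.01 -0.   -0.02]
[(np.float64(354.9), np.float64(214.5)), (np.float64(382.5), np.float64(213.5))]
far [0.5813 0.2239 0.0879 0.0363 0.6108] [-0. -0.  0.  0.]
far [0.5813 0.2239 0.0879 0.0363 0.6109] [ 0.  0. -0. -0.]
[[ 0.048  0.877  0.478]
 [ 0.998 -0.026 -0.053]
 [-0.034  0.48  -0.877]]
turn 1 x [-0.744, 0.5, -0.374]  then shift 3 x [-0.243, -0.734, -0.199]h.py:37: RuntimeWarning: invalid value encountered in scalar divide
  Y,X=np.mgrid[y-w:y+w+1,x-w:x+w+1]; u,v=(p*X).sum()/p.sum(),(p*Y).sum()/p.sum()
```

Excellent fit: under 0.1 px residual, tilt 34.9°. I'll correct to the standoff and re-check the pose before going in.

Emit:
apply_moves --commands '[0,0,0,-0.372,0.25,-0.187,0,0,0,-0.372,0.25,-0.187,-0.243,-0.734,-0.199,0,0,0,-0.243,-0.734,-0.199,0,0,0,-0.243,-0.734,-0.199,0,0,0,0,0,0,0,0,0,0,0,0,0,0,0]'

```text
clock: 6.8
position: [0.5385, 0.0031, 0.1639]
ee_rot: [0.21, 0.662, 0.686, 0.217]
contact_force: [-0.1, -0.1, 0.6]
width: 0.0855
```

```bash
python3 - <<'E'
from h import *
s=manip.get_state();print(s["clock"],s["position"])
t=.611;q=np.array([.5892,.0066,.0890]);M=tool(.0387,t)
plan(q+.014*M[:,2],M,vmax=.7); plan(q-.09*M[:,2],M)
E
```

```text
6.8 [0.53852799 0.00312757 0.16389066]
turn 1 x [0.011, 0.019, -0.018]  then shift 5 x [0.01, -0.009, 0.696]
turn 1 x [0.011, 0.019, -0.018]  then shift 1 x [0.05, -0.046, 0.016]
```

Emit:
apply_moves --commands '[0.01,-0.01,0.6,0,0,0,0.01,-0.01,0.7,0,0,0,0.01,-0.01,0.7,0,0,0,0.01,-0.01,0.7,0,0,0,0.01,-0.01,0.5,0,0,0,0,0,0.28,0,0,0,0,0,0,0,0,0]'

```text
clock: 7.5
position: [0.5992, 0.0085, 0.0785]
ee_rot: [0.208, 0.661, 0.688, 0.214]
contact_force: [-0.3, -1.2, 0.4]
width: 0.0858
```

Emit:
apply_moves --commands '[0,0,0,0,0,0,0,0,0,0,0,0,0,0,0,0,0,0,0,0,0,0,0,0,0,0,0,0,0,0,0,0,0,0,0,0,0,0,0,0,0,0,0,0,0,0,0,0]' --jaw -1 --newtons 60

```text
clock: 8.3
position: [0.5973, 0.0082, 0.0795]
ee_rot: [0.208, 0.662, 0.687, 0.214]
contact_force: [-3.7, -1.3, 7.0]
width: 0.0528
```

```bash
python3 - <<'E'
from h import *
s=manip.get_state();print(s["clock"],s["position"],s["contact_force"],s["width"])
M=rot(s["ee_rot"]);q=np.array([.5892,.0066,.0890]);print("plate in tool",M.T@(q-s["position"]))
shot("wrist","w4")
F=frame([0,0,0,.0387,.611])
for a in(-1,1):
  for b in(-1,1): print(proj("w4",q+F@np.array([.05*a,.018*b,.006])))
E
```

```text
8.3 [0.59734773 0.00824431 0.07949635] [-3.67165751 -1.31848861  6.99025254] 0.05279343764013799
plate in tool [-0.00137581 -0.00131489 -0.01248146]
[[236.46599724 180.49929206]]
[[319.27409872 180.542422  ]]
[[245.23893811 359.58157666]]
[[311.49540895 359.77389055]]
```

Gripped at 52.8 mm. Lift along the slope's normal.

Emit:
apply_moves --commands '[0,0,-0.3,0,0,0,0,0,-0.6,0,0,0,0,0,-0.8,0,0,0,0,0,-0.8,0,0,0,0,0,-0.8,0,0,0,0,0,-0.8,0,0,0,0,0,-0.4,0,0,0,0,0,0,0,0,0]'

```text
clock: 9.15
position: [0.5198, 0.0059, 0.1908]
ee_rot: [0.209, 0.662, 0.687, 0.214]
contact_force: [0.4, 0.1, -1.7]
width: 0.0524
```

```bash
python3 - <<'E'
from h import *
s=manip.get_state();print(s["clock"],s["position"],s["contact_force"],s["width"])
M=rot(s["ee_rot"])
shot("wrist","w5")
F=M@np.array([[0,1,0],[1,0,0],[0,0,-1]])
for a in(-1,1):
  for b in(-1,1):
    p=s["position"]+M@[-.0014,-.0013,-.0125]+F@np.array([.05*a,.018*b,.006]); u=proj("w5",p)[0]
    try: print(u,hole("w5",*u,6))
    except Exception: print(u,"none")
c=tool(.0998);g=np.array([.4742,-.2668,.16])
plan([.44,-.12,.2],c)
plan(g,c,start=(np.array([.44,-.12,.2]),c))
E
```

```text
9.15 [0.51984434 0.0058542  0.19080728] [ 0.38586969  0.13952794 -1.7244762 ] 0.05240154286502803
[236.45122178 180.71181563] none
[319.38264291 180.73241761] none
[245.1979989  359.46286832] none
[311.38412678 359.48348178] none
turn 5 x [0.808, 0.029, -0.082]  then shift 5 x [-0.782, -0.614, -0.068]
turn 1 x [0.0, 0.0, 0.0]  then shift 6 x [-0.83, 0.108, 0.222]h.py:37: RuntimeWarning: invalid value encountered in scalar divide
  Y,X=np.mgrid[y-w:y+w+1,x-w:x+w+1]; u,v=(p*X).sum()/p.sum(),(p*Y).sum()/p.sum()
```

```bash
python3 - <<'E'
from h import *
cv2.imwrite("pics/w5x.png",crop("w5",190,140,180,270,2.2))
E
```

```text
(no output)
```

View pics/w5x.png

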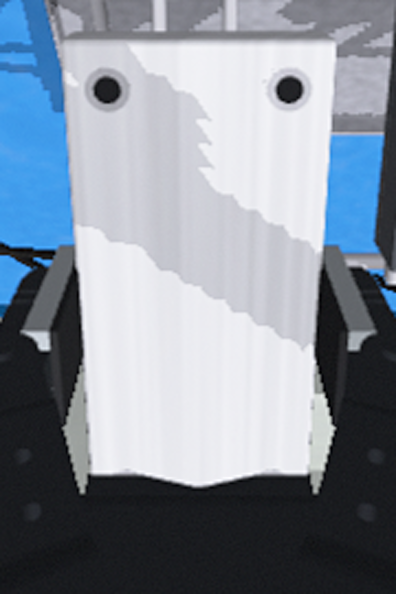

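Emit:
apply_moves --commands '[0,-0.3,-0.2,0.505,0.018,-0.051,0,-0.3,-0.2,0.505,0.018,-0.051,0,-0.3,-0.2,0.505,0.018,-0.051,0,-0.3,-0.2,0.505,0.018,-0.051,0,-0.3,-0.2,0.505,0.018,-0.051,0,-0.3,-0.2,0.505,0.018,-0.051,0,-0.3,-0.2,0.505,0.018,-0.051,0,-0.3,-0.2,0.505,0.018,-0.051,0,0,0,0,0,0]'

```text
clock: 10.1
position: [0.4399, 0.0008, 0.2094]
ee_rot: [-0.001, 0.671, 0.742, -0.0]
contact_force: [0.5, 0.2, -2.0]
width: 0.0525
```

The plate is held square: holes at crop (106,90) and (289,90), within 1 mm of prediction. Next, over the carrier.

```bash
python3 - <<'E'
from h import *
c=tool(.0998);o=c@np.array([-.0006,-.0013,-.0125])
g=np.array([.4742,-.2668,.028+.05])-o
print(g); plan(g,c)
E
```

```text
[ 0.47543375 -0.26607346  0.0655    ]
turn 1 x [-0.01, -0.008, 0.001]  then shift 10 x [-0.897, 0.029, 0.48]
```

Emit:
apply_moves --commands '[-0.5,0.02,0.2,0,0,0,-0.897,0.03,0.4,0,0,0,-0.897,0.03,0.5,0,0,0,-0.897,0.03,0.5,0,0,0,-0.897,0.03,0.5,0,0,0,-0.897,0.03,0.5,0,0,0,-0.897,0.03,0.5,0,0,0,-0.897,0.03,0.5,0,0,0,-0.897,0.03,0.5,0,0,0,-0.897,0.03,0.5,0,0,0,-0.4,0.02,0.2,0,0,0,0,0,0,0,0,0,0,0,0,0,0,0]'

```text
clock: 11.4
position: [0.4735, -0.265, 0.0657]
ee_rot: [-0.001, 0.671, 0.741, 0.0]
contact_force: [0.6, 1.0, -2.2]
width: 0.0525
```

```bash
python3 - <<'E'
from h import *
s=manip.get_state();print(s["clock"],s["position"],s["contact_force"])
c=tool(.0998);o=c@np.array([-.0006,-.0013,-.0125])
g=np.array([.4742,-.2668,.0285])-o
plan(g,c,.3)
shot("wrist","w6")
E
```

```text
11.4 [ 0.47345236 -0.26504485  0.06568981] [ 0.55278017  1.00099176 -2.16148758]
turn 1 x [-0.01, -0.015, -0.007]  then shift 6 x [-0.007, 0.01, 0.276]
```

Emit:
apply_moves --commands '[-0.007,0.01,0.3,0,0,0,-0.007,0.01,0.3,0,0,0,-0.007,0.01,0.3,0,0,0,-0.007,0.01,0.3,0,0,0,-0.007,0.01,0.26,0,0,0,-0.007,0.01,0.12,0,0,0,0,0,0.05,0,0,0,0,0,0.04,0,0,0,0,0,0,0,0,0,0,0,0,0,0,0]'

```text
clock: 12.45
position: [0.4755, -0.2665, 0.0163]
ee_rot: [-0.001, 0.671, 0.741, 0.0]
contact_force: [-0.8, 3.0, 6.4]
width: 0.0524
```

Emit:
apply_moves --commands '[0,0,0,0,0,0,0,0,0,0,0,0,0,0,0,0,0,0,0,0,0,0,0,0,0,0,0,0,0,0]' --jaw 0.8

```text
clock: 12.95
position: [0.4758, -0.2672, 0.0157]
ee_rot: [-0.001, 0.671, 0.741, -0.0]
contact_force: [-0.1, -0.0, 0.1]
width: 0.0768
```

Emit:
apply_moves --commands '[0,0,-0.3,0,0,0,0,0,-0.8,0,0,0,0,-0.2,-0.8,0,0,0,0,-0.2,-0.8,0,0,0,0,-0.2,-0.8,0,0,0,0,-0.2,-0.5,0,0,0,0,0,0,0,0,0,0,0,0,0,0,0]'

```text
clock: 13.75
position: [0.452, -0.2695, 0.1361]
ee_rot: [-0.0, 0.671, 0.741, -0.0]
contact_force: [0.3, -0.0, 0.7]
width: 0.0771
```

```bash
python3 - <<'E'
from h import *
s=manip.get_state();print(s["clock"],s["position"])
shot("wrist","w7")
c=np.array([.4742,-.2668,.034]);X=np.array([np.cos(.0998),np.sin(.0998),0]);Y=np.array([-X[1],X[0],0])
P=[]
for a in(-1,1):
  for b in(-1,1):
    u=proj("w7",c+.05*a*X+.018*b*Y)[0]
    try: h=hole("w7",*u,6);P.append(atz("w7",*h,.034))
    except Exception: h=None
    print(u,h)
P=np.array(P);print(P.round(4),P.mean(0)-c)
x=P[2:].mean(0)-P[:2].mean(0);print(np.arctan2(x[1],x[0]),np.linalg.norm(x))
E
```

```text
13.75 [ 0.4520301  -0.26953943  0.13605973]
[260.01978038 172.45082998] (np.float64(259.2581473434723), np.float64(172.87201264072684))
[302.35633447 172.41897514] (np.float64(301.49759012916905), np.float64(172.7609408135724))
[262.37612183 274.68058534] (np.float64(261.875252016129), np.float64(274.9259072580645))
[299.87526802 274.65443505] (np.float64(299.39553429027114), np.float64(274.80116959064327))
[[ 0.4267 -0.2903  0.034 ]
 [ 0.423  -0.2546  0.034 ]
 [ 0.5261 -0.2802  0.034 ]
 [ 0.5224 -0.2443  0.034 ]] [ 0.0003297  -0.00055071  0.        ]
0.10198244153422477 0.09988619150617602
```

First plate is flush: offset 0.6 mm, heading within 2 mrad. Now the far plate.

```bash
python3 - <<'E'
from h import *
c=tool(.0998);v=np.array([.46,.2,.22]);plan(v,c)
M=tool(.036,.611);q=np.array([.5813,.2239,.0879]);plan(q-.1*M[:,2],M,start=(v,c));print(q-.1*M[:,2])
E
```

```text
turn 1 x [-0.01, -0.01, -0.004]  then shift 18 x [0.863, 0.102, -0.157]
turn 5 x [-0.814, -0.026, 0.082]  then shift 3 x [0.217, 0.269, 0.869]
[0.52396849 0.22183517 0.16980747]
```

Emit:
apply_moves --commands '[0.863,0.1,-0.3,0,0,0,0.863,0.1,-0.3,0,0,0,0.863,0.1,-0.3,0,0,0,0.863,0.1,-0.3,0,0,0,0.863,0.1,-0.3,0,0,0,0.863,0.1,-0.3,0,0,0,0.863,0.1,-0.3,0,0,0,0.863,0.1,-0.3,0,0,0,0.863,0.1,-0.3,0,0,0,0.863,0.1,-0.1,0,0,0,0.863,0.1,0,0,0,0,0.863,0.1,0,0,0,0,0.863,0.1,0,0,0,0,0.863,0.1,0,0,0,0,0.863,0.1,0,0,0,0,0.863,0.1,0,0,0,0,0.863,0.1,0,0,0,0,0.863,0.1,0,0,0,0]' --jaw 1

```text
clock: 15.6
position: [0.4591, 0.2007, 0.2187]
ee_rot: [-0.001, 0.671, 0.741, -0.001]
contact_force: [0.3, -1.0, -0.3]
width: 0.0854
```

Emit:
apply_moves --commands '[0,0,0,-0.509,-0.016,0.051,0,0,0,-0.509,-0.016,0.051,0,0,0,-0.509,-0.016,0.051,0,0,0,-0.509,-0.016,0.051,0,0,0,-0.509,-0.016,0.051,0,0,0,-0.509,-0.016,0.051,0,0,0,-0.509,-0.016,0.051,0,0,0,-0.509,-0.016,0.051,0,0,0,0,0,0]'

```text
clock: 16.5
position: [0.4559, 0.1987, 0.2166]
ee_rot: [0.207, 0.662, 0.688, 0.213]
contact_force: [0.1, -0.8, -0.5]
width: 0.0857
```

```bash
python3 - <<'E'
from h import *
s=manip.get_state();print(s["clock"],s["position"])
M=tool(.036,.611);q=np.array([.5813,.2239,.0879]);plan(q-.1*M[:,2],M)
E
```

```text
16.5 [0.45590075 0.19869354 0.21655254]
turn 1 x [-0.05, 0.004, 0.021]  then shift 3 x [0.23, 0.329, 0.864]
```

Emit:
apply_moves --commands '[0.23,0.33,0.86,-0.05,0,0.02,0.23,0.33,0.86,0,0,0,0.23,0.33,0.86,0,0,0,0,0,0,0,0,0,0,0,0,0,0,0]'

```text
clock: 17.0
position: [0.5281, 0.2223, 0.1729]
ee_rot: [0.21, 0.663, 0.685, 0.218]
contact_force: [-0.6, -0.1, -0.4]
width: 0.0854
```

```bash
python3 - <<'E'
from h import *
s=manip.get_state();print(s["clock"],s["position"])
shot("wrist","w8")
g=np.array([.5813,.2239,.0879,.036,.611]);F=frame(g);o=[]
for a in(-1,1):
  for b in(-1,1):
    u=proj("w8",g[:3]+F@np.array([.05*a,.018*b,.006]))[0]
    try: h=hole("w8",*u,6);o.append(("w8",*h,a,b))
    except Exception: h=None
    print(u,h)
q,e=fitplate(o,g);print(q,e.round(2)); q,e=fitplate(o,g,.611);print(q,e.round(2))
M=tool(q[3],.611);plan(q[:3]+.014*M[:,2],M,.7)
cv2.imwrite("pics/w8x.png",crop("w8",180,100,200,200,3))
E
```

```text
17.0 [0.52808356 0.222297   0.17292391]
[257.40509265 140.69112955] (np.float64(256.8088848594742), np.float64(141.22502266545783))
[302.77303861 140.54863996] (np.float64(302.4441376771581), np.float64(141.1327075280692))
[260.52324156 253.00242434] (np.float64(260.05721393034827), np.float64(253.89665309814563))
[300.32977449 252.90606982] (np.float64(300.0843612334802), np.float64(253.84955947136564))
[0.58068019 0.22353407 0.08919483 0.0363544  0.60789673] [ 0.    0.03  0.01 -0.03  0.02  0.03 -0.03 -0.02]
[0.5808459  0.22353957 0.08905657 0.03636265 0.611     ] [ 0.04  0.02 -0.02 -0.04  0.02  0.04 -0.04 -0.02]
turn 1 x [0.029, 0.003, -0.025]  then shift 6 x [-0.004, -0.027, 0.632]
```

Emit:
apply_moves --commands '[0,-0.03,0.6,0.03,0,-0.02,0,-0.03,0.7,0,0,0,0,-0.03,0.7,0,0,0,0,-0.03,0.7,0,0,0,-0.01,-0.03,0.6,0,0,0,-0.01,-0.02,0.49,0,0,0,0,0,0,0,0,0]'

```text
clock: 17.75
position: [0.5889, 0.2237, 0.0775]
ee_rot: [0.209, 0.662, 0.686, 0.216]
contact_force: [-0.5, -0.0, 0.0]
width: 0.0852
```

Emit:
apply_moves --commands '[0,0,0,0,0,0,0,0,0,0,0,0,0,0,0,0,0,0,0,0,0,0,0,0,0,0,0,0,0,0,0,0,0,0,0,0,0,0,0,0,0,0,0,0,0,0,0,0]' --jaw -1 --newtons 60

```text
clock: 18.55
position: [0.5888, 0.2244, 0.0798]
ee_rot: [0.21, 0.662, 0.686, 0.218]
contact_force: [-4.0, -0.1, 5.9]
width: 0.0528
```

Emit:
apply_moves --commands '[0,0,-0.3,0,0,0,0,0,-0.6,0,0,0,0,0,-0.8,0,0,0,0,0,-0.8,0,0,0,0,0,-0.8,0,0,0,0,0,-0.8,0,0,0,0,0,-0.4,0,0,0,0,0,0,0,0,0]'

```text
clock: 19.35
position: [0.5109, 0.2217, 0.1903]
ee_rot: [0.209, 0.662, 0.686, 0.219]
contact_force: [0.3, 0.1, -2.1]
width: 0.0527
```

```bash
python3 - <<'E'
from h import *
s=manip.get_state();print(s["clock"],s["position"],s["contact_force"],s["width"])
M=rot(s["ee_rot"]);shot("wrist","w9")
F=M@np.array([[0,1,0],[1,0,0],[0,0,-1]]);T=s["position"]
def fit(q): # plate centre in tool
    return np.concatenate([proj("w9",T+M@q+F@np.array([-.05,.018*b,.006]))[0]-h for b,h in H.items()])
H={}
for b,u in ((-1,(238,181)),(1,(321,181))):
    H[b]=np.array(hole("w9",*u,9)); print(H[b])
H1=dict(H)
print(least_squares(fit,[0,-.001,-.0125]).x)
H={}
for b,u in ((-1,(238,181)),(1,(321,181))):
    E5=cv2.imread("pics/w5.png"); H[b]=np.array(hole("w5",*u,9))
print("plate1 ref",H)
E
```

```text
19.35 [0.51094053 0.22170429 0.19028205] [ 0.34161128  0.10385896 -2.05177688] 0.05267377991177774
[238.53053942 180.92431535]
[321.26836649 180.86575237]
[-0.00054151 -0.00115887 -0.01223655]
plate1 ref {-1: array([238.21373262, 180.56566056]), 1: array([321.1318628 , 180.40916253])}
```

```bash
python3 - <<'E'
from h import *
c=tool(.0998); s=manip.get_state()
r=R.from_matrix(rot(s["ee_rot"]).T@c).as_rotvec()/.15; print((r/8).round(3))
E
```

```text
[ 0.511  0.015 -0.052]
```

Emit:
apply_moves --commands '[0,-0.3,-0.2,0.511,0.015,-0.052,0,-0.3,-0.2,0.511,0.015,-0.052,0,-0.3,-0.2,0.511,0.015,-0.052,0,-0.3,-0.2,0.511,0.015,-0.052,0,-0.3,-0.2,0.511,0.015,-0.052,0,-0.3,-0.2,0.511,0.015,-0.052,0,-0.3,-0.2,0.511,0.015,-0.052,0,-0.3,-0.2,0.511,0.015,-0.052,0,0,0,0,0,0]'

```text
clock: 20.3
position: [0.4313, 0.2161, 0.2082]
ee_rot: [0.0, 0.671, 0.741, -0.001]
contact_force: [1.0, -0.2, -2.3]
width: 0.0524
```

```bash
python3 - <<'E'
from h import *
c=tool(.0998);o=c@np.array([-.0005,-.0012,-.0122])
g=np.array([.4743,-.267,.04+.05])-o
s=manip.get_state();print(s["position"],g); plan(g,c)
E
```

```text
[0.43126578 0.21608083 0.20817943] [ 0.47544421 -0.26638293  0.0778    ]
turn 1 x [-0.006, 0.01, -0.009]  then shift 18 x [-0.897, -0.008, 0.241]
```

Emit:
apply_moves --commands '[-0.5,0,0,0,0,0,-0.9,-0.01,0,0,0,0,-0.9,-0.01,0,0,0,0,-0.9,-0.01,0,0,0,0,-0.9,-0.01,0,0,0,0,-0.9,-0.01,0,0,0,0,-0.9,-0.01,0.33,0,0,0,-0.9,-0.01,0.33,0,0,0,-0.9,-0.01,0.33,0,0,0,-0.9,-0.01,0.33,0,0,0,-0.9,-0.01,0.33,0,0,0,-0.9,-0.01,0.33,0,0,0,-0.9,-0.01,0.33,0,0,0,-0.9,-0.01,0.33,0,0,0,-0.9,-0.01,0.33,0,0,0,-0.9,-0.01,0.33,0,0,0,-0.9,0,0.33,0,0,0,-0.9,0,0.33,0,0,0,-0.35,0,0.3,0,0,0,0,0,0,0,0,0]'

```text
clock: 22.3
position: [0.4718, -0.2669, 0.0796]
ee_rot: [-0.001, 0.672, 0.741, -0.001]
contact_force: [0.4, 0.8, -3.0]
width: 0.0528
```

Emit:
apply_moves --commands '[0,0,0,0,0,0,0,0,0,0,0,0]'

```text
clock: 22.5
position: [0.4726, -0.2651, 0.0819]
ee_rot: [-0.0, 0.671, 0.742, -0.0]
contact_force: [0.6, 0.9, -2.5]
width: 0.0527
```

```bash
python3 - <<'E'
from h import *
c=tool(.0998);o=c@np.array([-.0005,-.0012,-.0122])
s=manip.get_state();print(s["clock"],s["position"],s["contact_force"])
plan(np.array([.4743,-.267,.0405])-o,c,.3)
E
```

```text
22.5 [ 0.47260264 -0.26510223  0.08187504] [ 0.55350112  0.8958782  -2.50340378]
turn 1 x [-0.004, 0.002, 0.006]  then shift 6 x [-0.009, 0.015, 0.298]
```

Emit:
apply_moves --commands '[-0.01,0.015,0.3,0,0,0,-0.01,0.015,0.3,0,0,0,-0.01,0.015,0.3,0,0,0,-0.01,0.015,0.3,0,0,0,-0.01,0.015,0.3,0,0,0,0,0.015,0.15,0,0,0,0,0,0.06,0,0,0,0,0,0.04,0,0,0,0,0,0,0,0,0,0,0,0,0,0,0]'

```text
clock: 23.5
position: [0.4752, -0.2674, 0.0303]
ee_rot: [-0.0, 0.671, 0.742, -0.0]
contact_force: [-2.1, 1.9, 6.8]
width: 0.0526
```

Emit:
apply_moves --commands '[0,0,0.04,0,0,0,0,0,0.03,0,0,0,0,0,0,0,0,0]'

```text
clock: 23.8
position: [0.4758, -0.2674, 0.0283]
ee_rot: [0.0, 0.671, 0.741, -0.0]
contact_force: [-2.2, 3.1, 6.4]
width: 0.0527
```

Went down 2 mm without any rise in force, so it is now at the expected height (0.028). Releasing.

Emit:
apply_moves --commands '[0,0,0,0,0,0,0,0,0,0,0,0,0,0,0,0,0,0,0,0,0,0,0,0,0,0,0,0,0,0]' --jaw 0.8

```text
clock: 24.3
position: [0.4756, -0.2677, 0.027]
ee_rot: [0.0, 0.671, 0.742, -0.0]
contact_force: [0.9, 0.2, -1.3]
width: 0.0769
```

Emit:
apply_moves --commands '[0,0,-0.3,0,0,0,0,0,-0.8,0,0,0,0,-0.2,-0.8,0,0,0,0,-0.2,-0.8,0,0,0,0,-0.2,-0.8,0,0,0,0,-0.2,-0.5,0,0,0,0,0,0,0,0,0,0,0,0,0,0,0]'

```text
clock: 25.1
position: [0.4518, -0.2699, 0.1474]
ee_rot: [0.001, 0.671, 0.741, -0.0]
contact_force: [-0.3, 0.6, -1.0]
width: 0.077
```

```bash
python3 - <<'E'
from h import *
s=manip.get_state();print(s["clock"],s["position"])
shot("wrist","w10");shot("side","sd2")
c=np.array([.4742,-.2668,.046]);X=np.array([np.cos(.0998),np.sin(.0998),0]);Y=np.array([-X[1],X[0],0])
P=[]
for a in(-1,1):
  for b in(-1,1):
    u=proj("w10",c+.05*a*X+.018*b*Y)[0]
    h=hole("w10",*u,6);P.append(atz("w10",*h,.046)); print(u,h)
P=np.array(P);print(P.mean(0)-c)
x=P[2:].mean(0)-P[:2].mean(0);print(np.arctan2(x[1],x[0]),np.linalg.norm(x))
a=crop("w10",180,120,200,240,2.5); b=cv2.resize(crop("sd2",245,155,110,132,1),(500,600),interpolation=cv2.INTER_CUBIC)
cv2.imwrite("pics/m10.png",np.hstack([a,b])[:, :1000]); m=cv2.imread("pics/m10.png"); cv2.imwrite("pics/m10.png",cv2.resize(m,(800,480)))
hg=np.array([.4742,-.2668,.058])+.088*X; hg[2]=.058
for th in (1.7,1.79,1.88): print(th,hg+.176*(-np.cos(th)*X+np.array([0,0,np.sin(th)])),proj("sd2",hg+.176*(-np.cos(th)*X+np.array([0,0,np.sin(th)]))))
E
```

```text
25.1 [ 0.45181978 -0.26991891  0.14740184]
[260.61215678 172.82704331] (np.float64(258.9466878854187), np.float64(173.55361050328227))
[303.04738924 172.84162343] (np.float64(301.289972899729), np.float64(173.5154858691444))
[262.82971209 275.18502195] (np.float64(261.46779220779223), np.float64(275.72311688311686))
[300.39951042 275.21683559] (np.float64(298.8994839026788), np.float64(275.65151142786925))
[ 7.10335783e-04 -1.34821161e-03 -1.38777878e-17]
0.10060169053758149 0.09993179344836266
1.7 [ 0.58432592 -0.2557728   0.23253301] [[331.46581515 178.11102192]]
1.79 [ 0.59984331 -0.254219    0.22978848] [[337.9847636  178.75397875]]
1.88 [ 0.61505246 -0.25269607  0.22565341] [[344.29106312 179.96242038]]
```

View pics/m10.png

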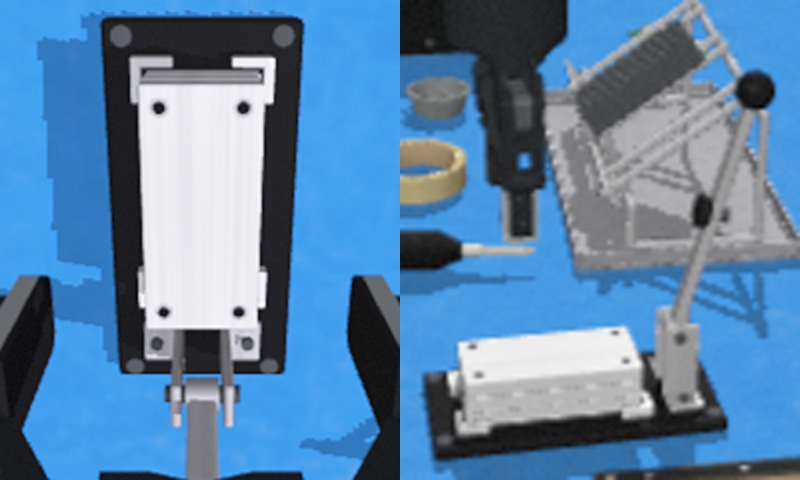

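The pile is flush: top plate 1.5 mm off, heading within 1 mrad. The knob in the side view is at px (342.6,179.8), so the bar angle is about 1.86 rad and the knob about (0.611,-0.253,0.227). I'll go over the knob with the fingers shut, come down behind it and push it past upright.

```bash
python3 - <<'E'
from h import *
c=tool(.0998);s=manip.get_state();p=s["position"]; a=np.array([p[0],p[1],.31]);b=np.array([.648,-.2495,.31])
plan(a,c);plan(b,c,start=(a,c));plan(b-[0,0,.105],c,start=(b,c),vmax=.6)
E
```

```text
turn 1 x [-0.011, -0.004, 0.001]  then shift 7 x [0.0, 0.0, -0.78]
turn 1 x [0.0, 0.0, 0.0]  then shift 8 x [0.001, 0.823, 0.0]
turn 1 x [0.0, 0.0, 0.0]  then shift 6 x [0.0, 0.0, 0.583]
```

Emit:
apply_moves --commands '[0,0,-0.78,0,0,0,0,0,-0.78,0,0,0,0,0,-0.78,0,0,0,0,0,-0.78,0,0,0,0,0,-0.78,0,0,0,0,0,-0.78,0,0,0,0,0,-0.78,0,0,0,0,0.823,0,0,0,0,0,0.823,0,0,0,0,0,0.823,0,0,0,0,0,0.823,0,0,0,0,0,0.823,0,0,0,0,0,0.823,0,0,0,0,0,0.823,0,0,0,0,0,0.823,0,0,0,0,0,0,0,0,0,0,0,0,0,0,0]' --jaw -1

```text
invalid input at $.commands: expected a multiple of 6 numbers
```

```bash
python3 - <<'E'
from h import *
c=tool(.0998);s=manip.get_state();print(s["clock"],s["position"],s["width"],s["contact_force"]);b=np.array([.648,-.2495,.205])
plan(b,c,.6); shot("wrist","w11"); cv2.imwrite("pics/w11x.png",crop("w11",100,100,360,320,1.8))
E
```

```text
25.2 [ 0.45141717 -0.26947017  0.14624494] 0.07698671374191393 [ 0.70835603 -0.56073914  1.42628768]
turn 1 x [-0.011, -0.004, 0.001]  then shift 11 x [0.001, 0.599, -0.178]
```

View pics/w11x.png

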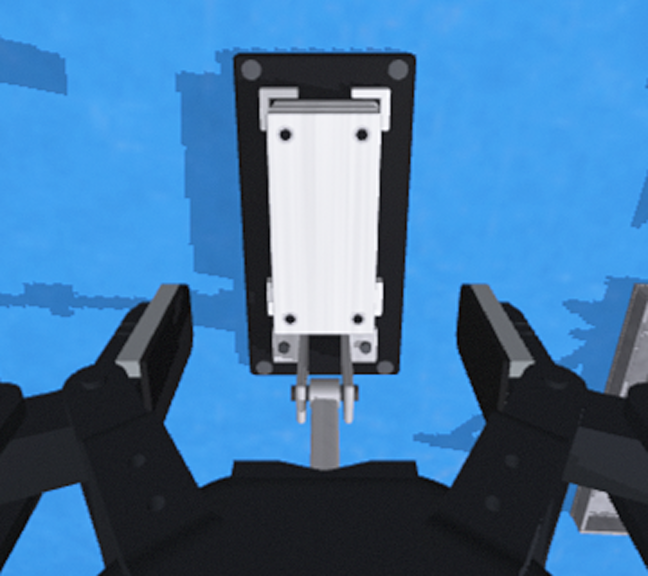

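The move was refused because I miscounted the numbers, so the picture only shows the pile unchanged. Resending.

Emit:
apply_moves --commands '[0,0,-0.78,0,0,0,0,0,-0.78,0,0,0,0,0,-0.78,0,0,0,0,0,-0.78,0,0,0,0,0,-0.78,0,0,0,0,0,-0.78,0,0,0,0,0,-0.78,0,0,0,0,0.823,0,0,0,0,0,0.823,0,0,0,0,0,0.823,0,0,0,0,0,0.823,0,0,0,0,0,0.823,0,0,0,0,0,0.823,0,0,0,0,0,0.823,0,0,0,0,0,0.823,0,0,0,0,0,0,0,0,0,0]' --jaw -1

```text
clock: 26.85
position: [0.6511, -0.2493, 0.3077]
ee_rot: [-0.001, 0.67, 0.742, -0.0]
contact_force: [-0.4, -0.1, -0.7]
width: 0.0001
```

```bash
python3 - <<'E'
from h import *
c=tool(.0998);s=manip.get_state();print(s["clock"],s["position"],s["width"],s["contact_force"],s["qpos"]);b=np.array([.648,-.2495,.205])
plan(b,c,.6); shot("side","sd3"); cv2.imwrite("pics/sd3x.png",crop("sd3",240,60,200,220,2.5))
E
```

```text
26.85 [ 0.65113702 -0.24930311  0.30769082] 7.186898666995097e-05 [-0.42820842 -0.06354613 -0.74711982] [-4.65408145e-01  4.44117508e-01  1.06239323e+00  9.71969031e-05
  1.63755862e+00 -2.13827153e+00]
turn 1 x [-0.014, -0.009, 0.015]  then shift 6 x [0.001, -0.017, 0.571]
```

View pics/sd3x.png

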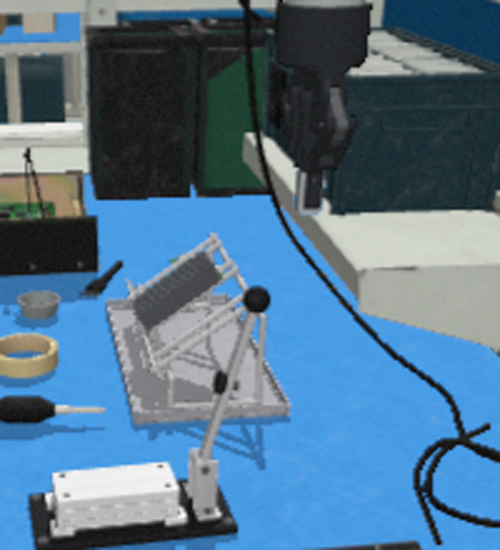

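The fingers at (310,213) are behind and above the knob at (257,299). The way down is free.

Emit:
apply_moves --commands '[0,0,0.6,0,0,0,0,0,0.6,0,0,0,0,0,0.6,0,0,0,0,0,0.6,0,0,0,0,0,0.6,0,0,0,0,0,0.43,0,0,0,0,0,0,0,0,0]'

```text
clock: 27.6
position: [0.6464, -0.2497, 0.2054]
ee_rot: [-0.003, 0.671, 0.741, -0.001]
contact_force: [-0.2, 0.3, 0.2]
width: 0.0002
```

Emit:
apply_moves --commands '[0,-0.25,0,0,0,0,0,-0.25,0,0,0,0,0,-0.25,0,0,0,0,0,-0.25,0,0,0,0,0,-0.25,0,0,0,0]'

```text
clock: 28.1
position: [0.6106, -0.2541, 0.2088]
ee_rot: [0.001, 0.671, 0.742, -0.0]
contact_force: [1.1, 0.9, 0.3]
width: -0.0
```

Emit:
apply_moves --commands '[0,-0.25,0,0,0,0,0,-0.25,0,0,0,0,0,-0.25,0,0,0,0,0,-0.25,0,0,0,0,0,-0.25,0,0,0,0,0,-0.25,0,0,0,0,0,-0.25,0,0,0,0,0,-0.2,0,0,0,0,0,0,0,0,0,0,0,0,0,0,0,0]'

```text
clock: 29.1
position: [0.5527, -0.2598, 0.208]
ee_rot: [0.0, 0.671, 0.741, -0.0]
contact_force: [-0.3, 0.8, -0.1]
width: 0.0
```

```bash
cat >> h.py <<'E'
def knob(fn):
    """bar angle whose knob fits the black blob best in the side view"""
    g=cv2.GaussianBlur(cv2.cvtColor(cv2.imread(f"pics/{fn}.png"),cv2.COLOR_BGR2GRAY),(7,7),0)
    X=np.array([np.cos(.0998),np.sin(.0998),0]);hg=np.array([.4742,-.2668,.058])+.088*X
    T=np.arange(-.1,1.95,.02);V=[]
    for t in T:
        u=proj(fn,hg+.176*(-np.cos(t)*X+np.array([0,0,np.sin(t)])))[0].round().astype(int); V.append(g[u[1],u[0]])
    return [(round(T[i],2),int(V[i])) for i in np.argsort(V)[:6]]
E
python3 - <<'E'
from h import *
shot("side","sd4");print(knob("sd3"),knob("sd4"))
E
```

```text
[(np.float64(0.4), 24), (np.float64(0.42), 26), (np.float64(0.44), 29), (np.float64(0.38), 29), (np.float64(1.88), 30), (np.float64(1.86), 32)] [(np.float64(0.4), 23), (np.float64(0.42), 26), (np.float64(0.38), 29), (np.float64(0.44), 29), (np.float64(1.34), 31), (np.float64(1.38), 31)]
```

Force has gone to zero with the bar at about 1.36 rad. Let it sink while I back the tool away from it.

Emit:
apply_moves --commands '[0,0.2,-0.5,0,0,0,0,0.2,-0.7,0,0,0,0,0.2,-0.7,0,0,0,0,0.2,-0.7,0,0,0,0,0.2,-0.7,0,0,0,0,0,0,0,0,0,0,0,0,0,0,0,0,0,0,0,0,0,0,0,0,0,0,0,0,0,0,0,0,0]'

```text
clock: 30.15
position: [0.5822, -0.2565, 0.3059]
ee_rot: [-0.001, 0.671, 0.742, -0.001]
contact_force: [0.4, -0.5, -0.0]
width: 0.0002
```

```bash
python3 - <<'E'
from h import *
shot("side","sd5");print(knob("sd5"))
E
```

```text
[(np.float64(0.4), 23), (np.float64(0.42), 26), (np.float64(0.44), 29), (np.float64(0.38), 29), (np.float64(1.34), 31), (np.float64(1.38), 31)]
```

The bar still sits at about 1.36 rad, so friction holds it there. I'll go back down behind it and push further.

Emit:
apply_moves --commands '[0,-0.2,0.7,0,0,0,0,-0.2,0.7,0,0,0,0,-0.2,0.7,0,0,0,0,-0.2,0.7,0,0,0,0,-0.2,0.4,0,0,0,0,-0.3,0,0,0,0,0,-0.3,0,0,0,0,0,-0.3,0,0,0,0,0,-0.3,0,0,0,0,0,-0.3,0,0,0,0,0,-0.3,0,0,0,0,0,-0.3,0,0,0,0,0,0,0,0,0,0]'

```text
clock: 31.5
position: [0.4887, -0.2661, 0.2112]
ee_rot: [-0.0, 0.671, 0.741, -0.001]
contact_force: [-0.3, 0.6, -0.3]
width: -0.0001
```

```bash
python3 - <<'E'
from h import *
print(manip.get_state()["contact_force"]);shot("side","sd6");print(knob("sd6"))
E
```

```text
[-0.26616932  0.59435539 -0.32781394]
[(np.float64(0.4), 23), (np.float64(0.42), 26), (np.float64(0.38), 28), (np.float64(0.44), 29), (np.float64(1.0), 31), (np.float64(0.96), 32)]
```

Emit:
apply_moves --commands '[0,0.2,-0.6,0,0,0,0,0.2,-0.7,0,0,0,0,0.2,-0.7,0,0,0,0,0,-0.7,0,0,0,0,0,-0.7,0,0,0,0,0,0,0,0,0,0,0,0,0,0,0,0,0,0,0,0,0]'

```text
clock: 32.35
position: [0.5076, -0.2637, 0.3114]
ee_rot: [-0.001, 0.671, 0.742, -0.001]
contact_force: [-0.6, 0.1, -0.4]
width: -0.0003
```

```bash
python3 - <<'E'
from h import *
print(manip.get_state()["contact_force"]);shot("side","sd7");print(knob("sd7"))
E
```

```text
[-0.55946369  0.13621167 -0.44751354]
[(np.float64(0.4), 22), (np.float64(0.42), 25), (np.float64(0.44), 28), (np.float64(0.38), 28), (np.float64(0.6), 32), (np.float64(0.46), 33)]
```

It's sinking now. Waiting for it.

Emit:
apply_moves --commands '[0,0,0,0,0,0,0,0,0,0,0,0,0,0,0,0,0,0,0,0,0,0,0,0,0,0,0,0,0,0,0,0,0,0,0,0,0,0,0,0,0,0,0,0,0,0,0,0,0,0,0,0,0,0,0,0,0,0,0,0,0,0,0,0,0,0,0,0,0,0,0,0,0,0,0,0,0,0,0,0,0,0,0,0,0,0,0,0,0,0,0,0,0,0,0,0,0,0,0,0,0,0,0,0,0,0,0,0,0,0,0,0,0,0,0,0,0,0,0,0]'

```text
clock: 34.4
position: [0.5081, -0.2641, 0.313]
ee_rot: [0.0, 0.671, 0.742, -0.0]
contact_force: [-0.3, -0.4, 0.6]
width: -0.0
```

```bash
python3 - <<'E'
from h import *
shot("side","sd8");shot("wrist","w12");print(knob("sd8"))
c=np.array([.4745,-.2675,.046]);X=np.array([np.cos(.0998),np.sin(.0998),0]);Y=np.array([-X[1],X[0],0])
for a in(-1,1):
  for b in(-1,1):
    u=proj("w12",c+.05*a*X+.018*b*Y)[0]
    try: h=hole("w12",*u,5);print(u,h,atz("w12",*h,.046)-(c+.05*a*X+.018*b*Y))
    except Exception: print(u,"none")
a=cv2.resize(crop("w12",180,100,200,300,1),(400,600));b=cv2.resize(crop("sd8",240,210,100,150,1)[:,:],(400,600),interpolation=cv2.INTER_CUBIC)
cv2.imwrite("pics/m12.png",np.hstack([a,b]))
E
```

```text
[(np.float64(0.4), 23), (np.float64(0.42), 25), (np.float64(0.44), 28), (np.float64(0.38), 29), (np.float64(-0.04), 31), (np.float64(-0.02), 31)]
[266.99332999 103.48859456] (np.float64(266.4094157208911), np.float64(103.83354350567465)) [ 5.07404876e-04 -7.31742133e-04 -1.38777878e-17]
[294.21217607 103.49613793] (np.float64(293.6866017617061), np.float64(103.84886416318962)) [ 5.08039399e-04 -6.40887748e-04 -1.38777878e-17]
[267.96717647 177.29324068] (np.float64(267.55652173913046), np.float64(177.63536231884058)) [ 5.59226436e-04 -5.41867441e-04 -1.38777878e-17]
[293.1029789  177.30552087] (np.float64(292.6700296735905), np.float64(177.56557863501484)) [ 4.41292418e-04 -5.73498647e-04 -1.38777878e-17]
```

View pics/m12.png

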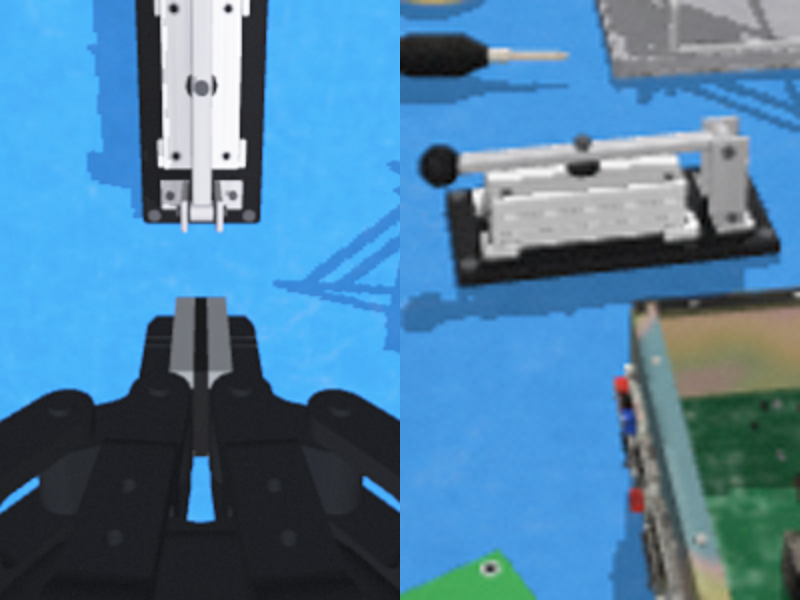

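The bar is level with its foot on the pile, the plates are still flush, and the tool is clear. Handing in.

```bash
python3 -c "
from rig import manip
print(manip.sign_off())"
```

```text
the job is handed in; nothing more can be done
None
```

Both plates are stacked on the carrier's plate with the hold-down bar resting on the pile. I handed the job in at about 34.5 s of robot time; the sign-off gives no verdict.

**Placing:** I gripped each plate square to the slope, lifted it off along the slope's normal, levelled it and set it on the pile. The heat sink and the things round about were left alone.

**Pile:** By wrist-camera hole measurements, the first plate landed about 0.6 mm from the base plate's measured centre and the top one about 1.5 mm. Headings were within about 2 mrad. After the bar came down, the top plate had not moved within measurement error. The base plate itself was hidden by then, so I compared against where I measured it at the start.

**Bar:** The last side view shows it down with the rubber foot on the upper plate and the gripper about 0.25 m above the pile. The angle from that view reads -0.04 to -0.02 rad. That is coarse and at the edge of the ±0.04 limit, and I judged the contact by eye only.

**What did not go to plan:**
- An early tilt was cut short by the speed limit, and I re-measured and corrected it.
- One move call was refused because I miscounted the numbers.
- Friction held the bar at about 1.36 rad after the first push, so I pushed it again to about 1.0 rad, and it sank from there by itself.

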